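# Click the filter lever to its third stop and start the reading

### The arm

A 6-joint arm with a two-finger parallel gripper is mounted at the origin on a cart in front of the work surface, level with it; the furniture and walls round the work are solid. World frame = base frame: x ahead of the robot, y to its left, z up, the work surface at z = 0. Lengths are in m, angles in rad, forces in N, time in s.
With the tool pointing down it reaches from about 0.275 to 0.725 m from the base axis. Payload 15.9 kg.
Tool frame: the origin (TCP) lies on the centre line of the jaws, within the pads' length; the fingertips stand 22 mm ahead of it and the grasp point (between the pads) lies 3 mm ahead of it; z points along the fingers, y is the direction in which the jaws open and shut (so a half turn about z gives the same grasp; the last joint's range is limited). The gripper opens to 85 mm and grips with 20 to 120 N. Pads are 22 mm wide; open, the fingers measure 114 mm over their backs; the gripper's body (76 mm by 85 mm) begins 54 mm behind the grasp point. The pads swing forward as they close: fully open they stand 13 mm farther back than shut.
Start: joints at [1.301, 0.213, -0.034, 1.323, 0, 1.571], TCP at [0.133, 0.482, 0.253] pointing down, gripper open.
Joint ranges: [-2.98, 2.98], [-0.74, 1.72], [-1.14, 1.35], [-2.1, 2.04], [-1.57, 1.44], [-3.14, 3.14]. Speed limits (rad/s): [1.89, 1.89, 2.39, 2.57, 3.14, 3.14].

### API

Orientations are given as a unit quaternion [w, x, y, z].
In Python, from station import status, viewer, order gives the robot as it stands.
- The arm moves only by the shell command python3 -m pendant 'ROWS' [FORCE]. ROWS is JSON, a list of rows, each a list of 7 numbers: the turn, a rotation vector about the tool's x, y, z in units of 10 degrees (1.0 is 10 degrees), then the shift along the tool's x, y, z in units of 50 mm (1.0 is 50 mm), then the opening, from -1 (shut) to 1 (fully open). In form: [[ax, ay, az, x, y, z, grip], ...]. A call has 1 to 12 rows; each row shifts and turns the commanded pose from where the row before left it, along the tool's axes as they then stand; what a row does not reach is not made up. A row lasts 1/8 s, in which the tool goes at most 62.5 mm and 10.7 degrees, less where a joint would pass 70% of its speed; a pose out of reach is approached as far as the arm can. A call is refused whole if a number of a shift passes 1 or a number of a turn 1, either way. A call with a gripper value outside its range is refused whole. The fingers move at their own pace and stop on an object; FORCE is the grip in N (left out, the last holds). Time passes only in rows, so rows that do not move let the fingers close. It gives the time, the measured TCP pose, the force and the opening at its end, in the units of the state.
- status.read_state(): the state, without advancing time (a new reading comes with each control period).
- viewer.grab_frame(name): name is "side" or "top" or "wrist"; returns the picture (400x640x3 uint8, blue, green, red); there is no depth.
- viewer.camera_params(name): a dict with "K" (3x3 intrinsics, pixels), "R" (3x3) and "t" (3): a world point X has camera coordinates R X + t. Camera axes: x right, y down, z forward; pixel columns grow to the right and rows downward; lengths in m; the calibration is good to about 2 mm. A picture is of the moment at which its call begins: read the wrist's pose just before it. camera_params takes no time and is no camera call; for the wrist camera it gives the pose at the moment of the call.
- order.hand_in(): hands the job in, once; it reports no verdict.
The state is a dict: "time": time; "joint_positions": joint angles; "dq": joint speeds; "tau": joint torques, N m; "ee_pos": TCP position; "tcp_rot": TCP orientation; "force": force on the tool from outside, world axes, zero at the start; "ft_torque": the same for the moment, N m; "finger_gap": opening from 0.0 (shut) to 1.0 (fully open).
Only numpy, scipy, OpenCV 4.12 (cv2) and the standard library are available. Lean on these libraries where they do the work, as an engineer would, in place of code of your own. Each camera call takes 0.05 s, during which the arm holds its last target. There are 200 camera calls.

### The job

On the white water-sample reader, push the wide black filter lever by its flat face, towards the button end, click by click to its third click stop, counted from home (home, the tick farthest from the button, does not count, and the lever may already stand on the first stop), without ever running past that stop. Then, with the lever resting there, press the round start button fully down and let it come up again. Only push with the fingers: do not pinch the lever between them, and leave the sample vial in its well and everything else on the bench undisturbed.

Things in the scene. Friction and masses are not known exactly. Their poses are not given: they have to be found in the camera images.
- reader: White box 170 x 270 x 50 mm, fixed; origin at the centre of its underside, z up, deck at 50 mm. The lever slides along its +y, home near the -y end, on a steel filter bar 12 mm high with a scalloped edge, past a ball-catch housing 19 mm high. A grey hood 25 mm high lines the +x edge. On the -x side six black ticks 18 mm apart mark home and five stops; a wire pointer on the lever shows its place.
- lever (a joint): Filter lever travel in m along the reader's +y: 0 = home, click stops 1 to 5 at 0.018, 0.036, 0.054, 0.072, 0.090 (end of travel). A sprung ball drops into a scallop of the bar at each stop and draws the lever onto it from 9 mm on either side; pushing out of a stop takes about 5 N, falling off towards the crest midway between stops, after which the lever jumps ahead of the finger into the next stop and stays. It starts at home or at stop 1.
- push_point (a point): Centre of the lever's flat home-side face, 44 mm above the deck (94 mm above the bench); moves with the lever. The lever is an upright black paddle 96 mm wide (along the reader's x), 14 mm thick along its travel, from 24 to 64 mm above the deck. Both faces are ribbed rubber pads 90 x 34 mm; pressing both at once counts as pinching. Push here along the reader's +y.
- start_button_top (a point): Centre of the top of the round grey start button, 32 mm across, 18 mm above the deck, in a black collar 48 mm across and 12 mm high, near the +y end of the deck. Press straight down.
- start_button (a joint): Start button travel in m: 0 = up, 0.006 = fully down (about 5 N, spring return).
- sample_vial: Screw-capped sample vial, 27 mm across, 68 mm tall, standing loose in a black ring well 15 mm deep on the deck near its -x, +y corner; origin at its underside on the deck.
- ph_pen: Yellow pen-type pH meter lying, 149 mm long, 20 mm high; a bystander, not to be disturbed; origin at the centre of its underside.
- forceps: Steel forceps lying, 138 mm long, 10 mm high; a bystander, not to be disturbed; origin at the centre of its underside.
- petri: Lidded petri dish, 91 mm across, 16 mm high; a bystander, not to be disturbed; origin at the centre of its underside.
- tape_roll: Roll of tape lying flat, 104 mm across, 25 mm high; a bystander, not to be disturbed; origin at the centre of its underside.
- timer: Small standing lab timer, 40 x 62 x 64 mm; a bystander, not to be disturbed; origin at the centre of its underside.
- beaker: Small clear beaker, 60 x 53 x 70 mm; a bystander, not to be disturbed; origin at the centre of its underside.
Not all that is in view belongs to the job. What is shaped like the sample_vial but purple or turquoise is not meant.

How it is judged:
By the outcome, as a careful person would: the job done as asked, in the order asked, and still so for the second after the job is handed in, with the robot touching nothing.
It also fails if it takes over 40 s, if anything falls off the work surface, if the arm or the gripper's body presses on something with over 40 N, if the wrist force passes 120 N, or if a joint passes its speed limit or range.

## Working session

There is one attempt and no reset: what is moved stays moved. The work goes in short steps, Python scripts to look and compute and a shell command to move; the robot and the scene stay as the last step left them, time stands still between calls to the robot, and variables do not carry over. Pictures are saved under pics/ and viewed, about 8 in all and at most 12, crops included, and the job is handed in when it is done.

```bash
mkdir -p pics; ls; cat > h.py <<'E'
import cv2, numpy as np
from station import status, viewer, order
def ray(name,u,v,z,P=None):
    P=P or viewer.camera_params(name);K,R,t=map(np.array,(P["K"],P["R"],P["t"]))
    d=R.T@np.linalg.solve(K,[u,v,1.]);c=-R.T@t
    return c+d*(z-c[2])/d[2]
def proj(name,X):
    P=viewer.camera_params(name);p=np.array(P["K"])@(np.array(P["R"])@np.array(X)+np.array(P["t"]));return p[:2]/p[2]
E
python3 - <<'E'
from h import *
for n in("top","side"):
    cv2.imwrite(f"pics/{n}0.png",viewer.grab_frame(n)); P=viewer.camera_params(n);R=np.array(P["R"]);print(n,-R.T@np.array(P["t"]),R.round(2).tolist(),P["K"][0][0])
s=status.read_state();print(s)
E
```

```text
pics
top [ 0.30310547 -0.00212883  1.53797519] [[0.01, -1.0, -0.01], [-0.99, -0.0, -0.13], [0.13, 0.01, -0.99]] 429.9997648763561
side [ 0.15355333 -0.81501994  0.56929583] [[0.93, -0.36, -0.0], [-0.18, -0.45, -0.88], [0.32, 0.82, -0.48]] 361.9588578987863
{'time': 0.1, 'joint_positions': array([ 1.30098316e+00,  2.13303459e-01, -3.49839647e-02,  1.32350288e+00,
       -2.49567387e-05,  1.57080400e+00]), 'dq': array([-0.00246351, -0.00072931,  0.0023461 ,  0.00036224, -0.00109002,
       -0.00064937]), 'tau': array([-6.21616946e-04, -6.87253475e+01,  4.87805700e+01,  1.21406882e-02,
       -1.38137275e-05, -3.29049419e-05]), 'ee_pos': array([0.13320714, 0.481635  , 0.2528723 ]), 'tcp_rot': array([-5.44771277e-05,  1.34501527e-01,  9.90913262e-01, -4.94152656e-04]), 'force': array([-0.48995616,  1.00265097, -0.12068304]), 'ft_torque': array([-0.01929188,  0.01545325, -0.06079224]), 'finger_gap': 0.9946953906318715}
```

View pics/top0.png

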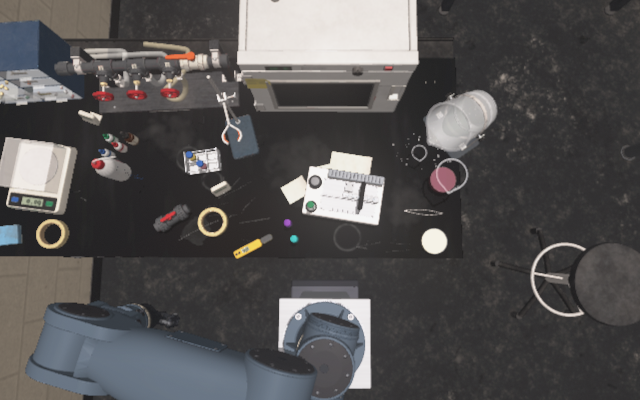

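View pics/side0.png

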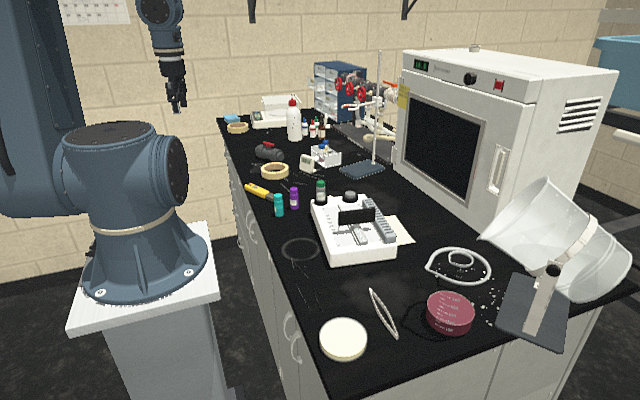

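The top view shows the white reader at cols 303–383, rows 165–223. The button is at about (315,182) and the green-capped vial at about (311,206). The purple (287,223) and turquoise (294,239) vials are decoys off the reader. I'll enlarge both views for ticks, pointer and lever.

```bash
python3 - <<'E'
from h import *
a=cv2.imread("pics/top0.png")[155:235,290:395];b=cv2.imread("pics/side0.png")[170:275,300:410]
a=cv2.resize(a,(790,600),interpolation=cv2.INTER_CUBIC);
cv2.imwrite("pics/c1.png",a)
g=cv2.imread("pics/top0.png");m=cv2.inRange(g[150:240,295:395],(150,150,150),(255,255,255))
n,l,s,c=cv2.connectedComponentsWithStats(m)
i=np.argsort(-s[1:,4])[:2]+1;print(s[i],c[i])
E
```

```text
[[   0    1   89   74 4182]
 [  16   27    8    8   47]] [[47.62960306 39.25968436]
 [19.68085106 30.57446809]]
```

View pics/c1.png

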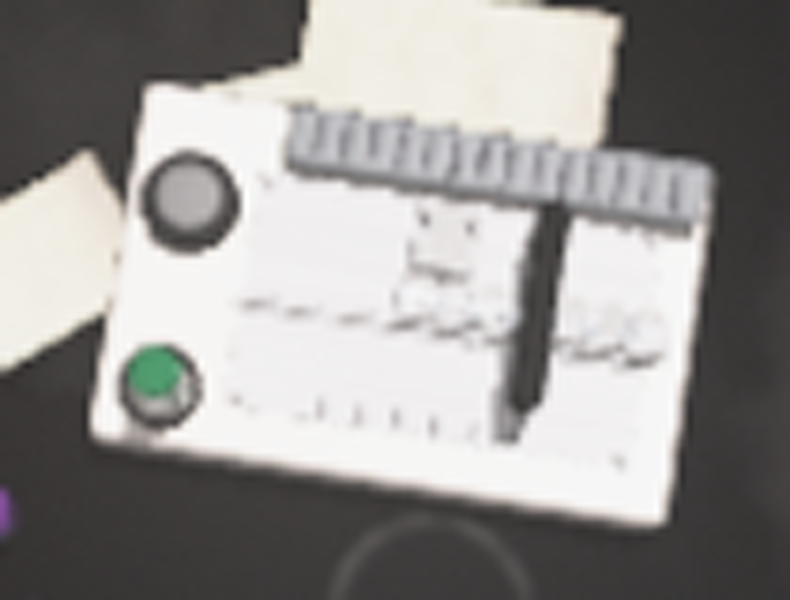

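The crop shows the button at (190,200), the green-capped vial at (155,372), the hood along the top edge, the black paddle from (553,205) to (525,405), and ticks along row ~410–430. The lever is near home or stop 1. The target vial is the one in the ring well on the deck. Next I compute the reader pose.

```bash
python3 - <<'E'
from h import *
f=lambda u,v,z:ray("top",290+u*105/790,155+v*80/600,z)
C=[f(148,88,.05),f(98,432,.05),f(662,522,.05),f(713,163,.05)]
for c in C:print(c.round(4))
C=np.array(C);o=C.mean(0)[:2];
ey=(C[0]+C[1]-C[2]-C[3])[:2];ex=(C[0]+C[3]-C[1]-C[2])[:2]
print(o,np.linalg.norm(ey)/2,np.linalg.norm(ex)/2,np.degrees(np.arctan2(ey[1],ey[0])),np.degrees(np.arctan2(-ex[0],ex[1]))+180)
y=ey/np.linalg.norm(ey);x=np.array([y[1],-y[0]])
loc=lambda p:((p[:2]-o)@x,(p[:2]-o)@y)
for n,u,v,z in[("btn",188,195,.068),("vial",155,372,.118),("padtop",560,205,.114),("padbot",532,400,.114),("t320",320,408,.05),("t378",378,415,.05),("t433",430,425,.05),("t480",475,433,.05),("ptr",508,432,.05),("tr?",620,460,.05)]:
    p=f(u,v,z);print(n,p.round(4),np.round(loc(p),4))
E
```

```text
[0.6115 0.0544 0.05  ]
[0.449 0.076 0.05 ]
[ 0.4085 -0.1838  0.05  ]
[ 0.5766 -0.2095  0.05  ]
[ 0.51139946 -0.0657146 ] 0.26452162248265454 0.16701375640740748 81.81479114766371 81.8487199219832
btn [0.5574 0.0348 0.068 ] [0.0313 0.106 ]
vial [0.4692 0.0475 0.118 ] [-0.0579  0.1061]
padtop [ 0.5456 -0.1322  0.114 ] [ 0.0433 -0.061 ]
padbot [ 0.4578 -0.1192  0.114 ] [-0.0454 -0.0606]
t320 [ 0.4606 -0.0265  0.05  ] [-0.0558  0.0316]
t378 [ 0.4575 -0.0533  0.05  ] [-0.0551  0.0046]
t433 [ 0.4529 -0.0773  0.05  ] [-0.0562 -0.0198]
t480 [ 0.4493 -0.0981  0.05  ] [-0.0569 -0.0409]
ptr [ 0.4498 -0.1133  0.05  ] [-0.0542 -0.0558]
tr? [ 0.4371 -0.1648  0.05  ] [-0.0595 -0.1086]
```

```bash
python3 -m pendant '[[0,0,-0.73,0,0,0,-1],[0,0,0,-0.565,-0.74,0,-1],[0,0,0,-0.565,-0.74,0,-1],[0,0,0,-0.565,-0.74,0,-1],[0,0,0,-0.565,-0.74,0,-1],[0,0,0,-0.565,-0.74,0,-1],[0,0,0,-0.565,-0.74,0,-1],[0,0,0,-0.565,-0.74,0,-1],[0,0,0,-0.565,-0.74,0,-1]]' 20
python3 -m pendant '[[0,0,0,-0.565,-0.74,0,-1],[0,0,0,-0.565,-0.74,0,-1],[0,0,0,-0.565,-0.74,0,-1],[0,0,0,-0.565,-0.74,0,-1],[0,0,0,-0.565,-0.74,0,-1],[0,0,0,-0.565,-0.74,0,-1],[0,0,0,-0.565,-0.74,0,-1],[0,0,0,-0.565,-0.74,0,-1],[0,0,0,0,0,0,-1],[0,0,0,0,0,0,-1]]'
python3 - <<'E'
from h import *
s=status.read_state();print(s["ee_pos"],s["tcp_rot"],s["force"]);P=viewer.camera_params("wrist");print(P)
cv2.imwrite("pics/w1.png",viewer.grab_frame("wrist"))
import pickle;pickle.dump(P,open("w1.pkl","wb"))
E
```

```text
time: 1.23
ee_pos: [0.3153, 0.1554, 0.2533]
tcp_rot: [0.0, 0.071, 0.997, 0.0]
force: [1.0, 1.7, -0.4]
finger_gap: -0.002
time: 2.48
ee_pos: [0.4963, -0.168, 0.253]
tcp_rot: [-0.0, 0.071, 0.997, 0.0]
force: [0.2, 0.0, 0.4]
finger_gap: -0.0
[ 0.4963313  -0.16801869  0.25295786] [-4.39502552e-04  7.13164913e-02  9.97453623e-01  1.85661236e-04] [0.24624331 0.04926393 0.38850626]
{'K': array([[298.62418387,   0.        , 320.77176318],
       [  0.        , 298.62418387, 200.98093101],
       [  0.        ,   0.        ,   1.        ]]), 'R': array([[ 1.41836839e-01,  9.89890040e-01, -1.41124393e-04],
       [ 9.38483842e-01, -1.34425731e-01,  3.18084582e-01],
       [ 3.14849789e-01, -4.52485546e-02, -9.48062329e-01]]), 't': array([ 0.09596446, -0.53132569,  0.21591061])}
```

View pics/w1.png

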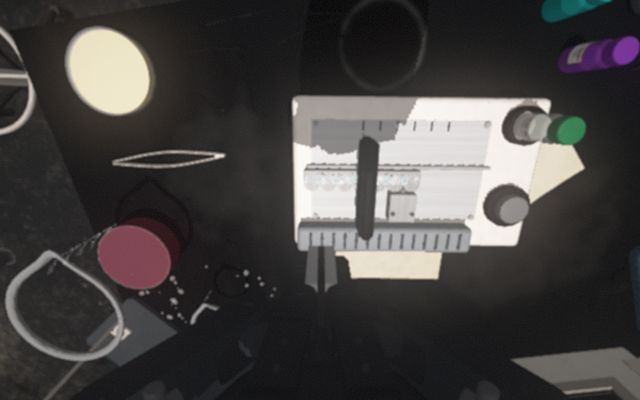

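The wrist view from overhead shows the reader at cols 293–550, rows 97–250. The paddle is at (368,190), the button at (513,208), the green vial at (565,130), and the fingers at (320,265). I enlarge the ticks and pointer.

```bash
python3 - <<'E'
from h import *
g=cv2.imread("pics/w1.png")[90:255,290:560]
cv2.imwrite("pics/c2.png",cv2.convertScaleAbs(cv2.resize(g[:75,:200],(800,300),interpolation=cv2.INTER_CUBIC),alpha=1.3,beta=20))
E
```

```text
(no output)
```

View pics/c2.png

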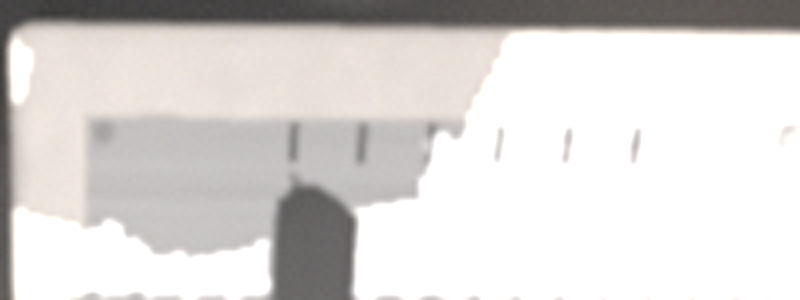

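The six ticks are at crop cols 294, 361, 430, 498, 567 and 635, and the pointer tip is at (296,178). That puts the lever at home, so it needs three clicks.

```bash
python3 - <<'E'
from h import *;import pickle
P=pickle.load(open("w1.pkl","rb"));f=lambda u,v,z:ray("wrist",u,v,z,P)
cs=[f(*p,.05) for p in((293,97),(551,99))]  # -x edge corners
y=(cs[1]-cs[0])[:2];L=np.linalg.norm(y);y/=L;print("edge len",L,"yaw",np.degrees(np.arctan2(y[1],y[0])))
x=np.array([y[1],-y[0]]);o=(cs[0]+cs[1])[:2]/2+x*.085;print("o",o)
loc=lambda p:np.round([(p[:2]-o)@x,(p[:2]-o)@y],4)
for c in(294,361,430,498,567,635):print(loc(f(290+c/4,90+143/4,.05)))
for h in(.05,.06,.07,.08):print("ptr",h,loc(f(290+296/4,90+178/4,h)))
print("pad left/right far end top",loc(f(290+276/4,90+230/4,.114)),loc(f(290+352/4,90+230/4,.114)))
b=f(513,208,.068);print("btn",b,loc(b));s=status.read_state();print("tcp",loc(s["ee_pos"]))
print("fingertip px",proj("wrist",s["ee_pos"]+[0,0,-.022]))
E
```

```text
edge len 0.2646006979390152 yaw 81.42619992035655
o [ 0.51314331 -0.06616804]
[-0.0569 -0.0586]
[-0.057 -0.041]
[-0.0572 -0.0228]
[-0.0573 -0.0048]
[-0.0574  0.0133]
[-0.0576  0.0313]
ptr 0.05 [-0.0479 -0.0576]
ptr 0.06 [-0.0489 -0.059 ]
ptr 0.07 [-0.0499 -0.0605]
ptr 0.08 [-0.051  -0.0619]
pad left/right far end top [-0.0435 -0.0705] [-0.0436 -0.054 ]
btn [0.55621693 0.03470852 0.068     ] [0.0276 0.1062]
tcp [-0.0016 -0.1028]
fingertip px [320.86020236 257.55653893]
```

```bash
python3 -m pendant '[[0,0,0,0,0,0.76,-1],[0,0,0,0,0,0.76,-1],[0,0,0,0,0,0.76,-1],[0,0,0,0,0,0.76,-1],[0,0,0,0,0,0,-1],[0,0,0,0,0.2,0,-1],[0,0,0,0,0,0,-1],[0,0,0,0,0,0,-1]]'
```

```text
time: 3.52
ee_pos: [0.4988, -0.1583, 0.1024]
tcp_rot: [0.001, 0.071, 0.997, -0.0]
force: [0.0, 0.9, -0.4]
finger_gap: 0.003
```

```bash
python3 -m pendant '[[0,0,0,0,0.06,0,-1],[0,0,0,0,0.06,0,-1],[0,0,0,0,0,0,-1]]'; python3 -m pendant '[[0,0,0,0,0.04,0,-1],[0,0,0,0,0,0,-1]]';python3 -m pendant '[[0,0,0,0,0.04,0,-1],[0,0,0,0,0,0,-1]]';  python3 - <<'E'
from h import *
print([status.read_state()["force"].round(2)])
cv2.imwrite("pics/w2.png",cv2.resize(viewer.grab_frame("wrist")[60:260,280:580],(800,533),interpolation=cv2.INTER_CUBIC))
E
```

```text
time: 3.9
ee_pos: [0.499, -0.1522, 0.1013]
tcp_rot: [-0.0, 0.071, 0.997, 0.0]
force: [-0.8, -0.9, -0.3]
finger_gap: 0.001
time: 4.15
ee_pos: [0.4992, -0.1503, 0.1013]
tcp_rot: [-0.0, 0.071, 0.997, 0.0]
force: [0.2, 0.1, 1.1]
finger_gap: 0.001
time: 4.4
ee_pos: [0.4995, -0.1483, 0.1013]
tcp_rot: [-0.0, 0.071, 0.997, 0.0]
force: [0.2, 0.2, 0.1]
finger_gap: 0.002
[array([0.16, 0.16, 0.15])]
```

View pics/w2.png

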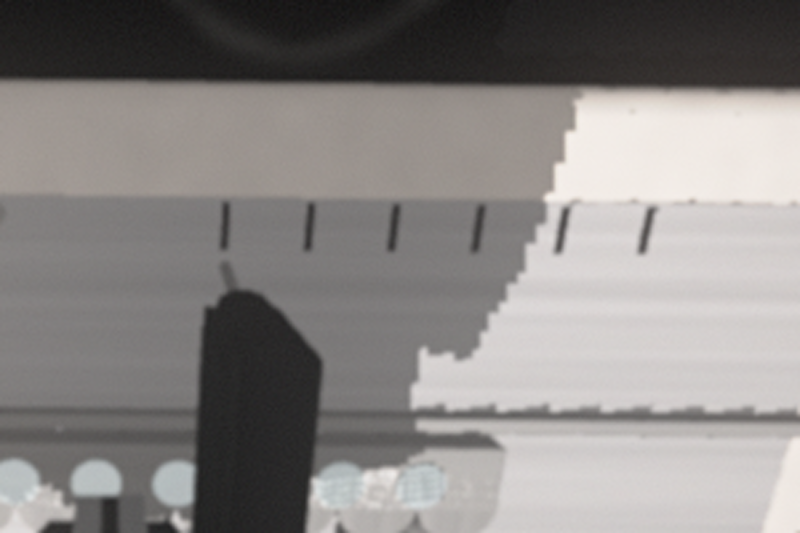

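The view shows the pointer at (227,270) on the home tick at (225,225). The fingertips, ending at col 145, are still short of the paddle face at col 195. I go on in small steps.

```bash
for i in 1; do python3 -m pendant '[[0,0,0,0,0.04,0,-1],[0,0,0,0,0.04,0,-1],[0,0,0,0,0,0,-1]]'; python3 -m pendant '[[0,0,0,0,0.04,0,-1],[0,0,0,0,0,0,-1]]';python3 -m pendant '[[0,0,0,0,0.04,0,-1],[0,0,0,0,0,0,-1]]';done | grep -E "pos|force"
```

```text
ee_pos: [0.5001, -0.1445, 0.1013]
force: [-0.2, -1.6, 0.5]
ee_pos: [0.5004, -0.1426, 0.1013]
force: [-0.5, -2.9, -0.5]
ee_pos: [0.5007, -0.1404, 0.1013]
force: [0.2, -0.9, -1.3]
```

```bash
cat >> h.py <<'E'
O=np.array([.51314,-.06617]);A=np.radians(81.6);Y=np.array([np.cos(A),np.sin(A)]);X=np.array([Y[1],-Y[0]])
def lever(g,P):
    K,R,t=map(np.array,(P["K"],P["R"],P["t"]));out=[]
    for x in(-.036,-.032,-.028):
        ys=np.arange(-.1,.04,.0005);W=np.c_[O+np.outer(ys,Y)+x*X,np.full(len(ys),.114)]
        p=W@R.T@K.T+t@K.T;p=(p[:,:2]/p[:,2:]).astype(np.float32)
        I=cv2.remap(cv2.cvtColor(g,6),p[None,:,0],p[None,:,1],1)[0].astype(int)
        d=np.where(I<60)[0];run=max(np.split(d,np.where(np.diff(d)>1)[0]+1),key=len) if len(d) else [0]
        out.append((round(ys[run[0]],4),round(ys[run[-1]],4)))
    return out
def look():
    P=viewer.camera_params("wrist");g=viewer.grab_frame("wrist");s=status.read_state()
    print("t",s["time"],"tcp y",((s["ee_pos"][:2]-O)@Y).round(4),"F along y",(s["force"][:2]@Y).round(2),"lever",lever(g,P));return g
E
python3 - <<'E'
from h import *;import pickle
print(lever(cv2.imread("pics/w1.png"),pickle.load(open("w1.pkl","rb"))))
cv2.imwrite("pics/raw.png",look())
E
```

```text
[(np.float64(-0.1), np.float64(-0.1)), (np.float64(-0.1), np.float64(-0.1)), (np.float64(-0.1), np.float64(-0.1))]
t 5.375 tcp y -0.0753 F along y -2.61 lever [(np.float64(-0.065), np.float64(-0.0485)), (np.float64(-0.0645), np.float64(-0.0485)), (np.float64(-0.0645), np.float64(-0.049))]
```

```bash
L='from h import *;look()'; python3 -m pendant '[[0,0,0,0,0.03,0,-1],[0,0,0,0,0,0,-1]]' >/dev/null; python3 -c "$L"
python3 -m pendant '[[0,0,0,0,0.03,0,-1],[0,0,0,0,0,0,-1]]' >/dev/null; python3 -c "$L"
python3 -m pendant '[[0,0,0,0,0.03,0,-1],[0,0,0,0,0,0,-1]]' >/dev/null; python3 -c "$L"
python3 -m pendant '[[0,0,0,0,0.02,0,-1],[0,0,0,0,0,0,-1]]' >/dev/null; python3 -c "$L"
```

```text
t 5.675 tcp y -0.0737 F along y -0.69 lever [(np.float64(-0.063), np.float64(-0.047)), (np.float64(-0.063), np.float64(-0.047)), (np.float64(-0.0625), np.float64(-0.0475))]
t 5.975 tcp y -0.0722 F along y 0.74 lever [(np.float64(-0.0615), np.float64(-0.0455)), (np.float64(-0.0615), np.float64(-0.0455)), (np.float64(-0.061), np.float64(-0.046))]
t 6.275 tcp y -0.0707 F along y 0.17 lever [(np.float64(-0.06), np.float64(-0.0435)), (np.float64(-0.06), np.float64(-0.044)), (np.float64(-0.0595), np.float64(-0.044))]
t 6.575 tcp y -0.0698 F along y -0.34 lever [(np.float64(-0.059), np.float64(-0.043)), (np.float64(-0.059), np.float64(-0.043)), (np.float64(-0.0585), np.float64(-0.043))]
```

```bash
L='from h import *;look()'; python3 -m pendant '[[0,0,0,0,0.02,0,-1],[0,0,0,0,0,0,-1]]' >/dev/null; python3 -c "$L"
python3 -m pendant '[[0,0,0,0,0.02,0,-1],[0,0,0,0,0,0,-1]]' >/dev/null; python3 -c "$L"
python3 -m pendant '[[0,0,0,0,0.02,0,-1],[0,0,0,0,0,0,-1]]' >/dev/null; python3 -c "$L"
```

```text
t 6.875 tcp y -0.0688 F along y -0.12 lever [(np.float64(-0.058), np.float64(-0.0415)), (np.float64(-0.058), np.float64(-0.042)), (np.float64(-0.0575), np.float64(-0.042))]
t 7.175 tcp y -0.0678 F along y 0.35 lever [(np.float64(-0.057), np.float64(-0.0405)), (np.float64(-0.0565), np.float64(-0.0405)), (np.float64(-0.0565), np.float64(-0.041))]
t 7.475 tcp y -0.0668 F along y -1.17 lever [(np.float64(-0.0525), np.float64(-0.0355)), (np.float64(-0.0525), np.float64(-0.0355)), (np.float64(-0.052), np.float64(-0.036))]
```

```bash
python3 -m pendant '[[0,0,0,0,0,0,-1],[0,0,0,0,0,0,-1]]' >/dev/null; python3 - <<'E'
from h import *
g=look();cv2.imwrite("pics/w3.png",cv2.resize(g[60:260,280:580],(800,533),interpolation=cv2.INTER_CUBIC))
E
```

```text
t 7.775 tcp y -0.0669 F along y 0.22 lever [(np.float64(-0.0525), np.float64(-0.0355)), (np.float64(-0.0525), np.float64(-0.0355)), (np.float64(-0.052), np.float64(-0.036))]
```

View pics/w3.png

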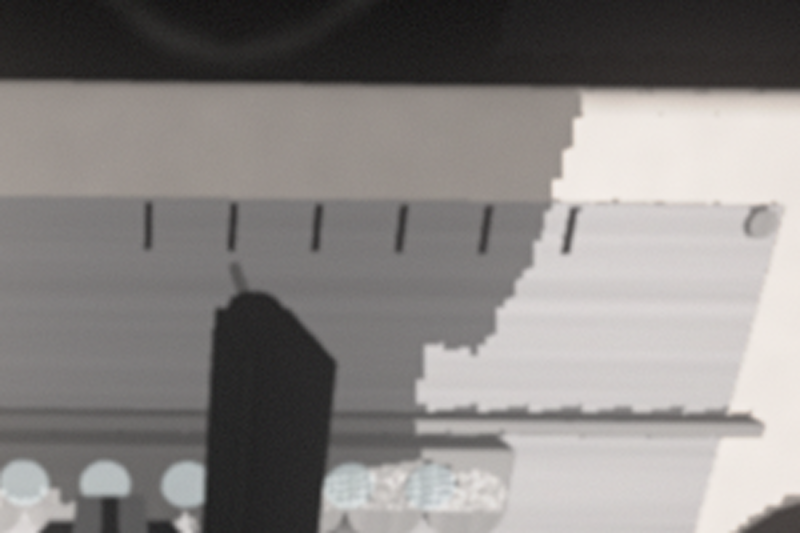

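The pointer at (236,265) is now on the second tick (233,225), which is stop 1. On to stop 2 the same way. The first jump came about 12.5 mm after contact, so I expect this one near tcp y −0.049.

```bash
L='from h import *;look()'; python3 -m pendant '[[0,0,0,0,0.04,0,-1],[0,0,0,0,0.04,0,-1],[0,0,0,0,0.04,0,-1],[0,0,0,0,0.03,0,-1],[0,0,0,0,0.03,0,-1],[0,0,0,0,0.03,0,-1],[0,0,0,0,0.03,0,-1],[0,0,0,0,0,0,-1]]' >/dev/null; python3 -c "$L"
python3 -m pendant '[[0,0,0,0,0.03,0,-1],[0,0,0,0,0,0,-1]]' >/dev/null; python3 -c "$L"
python3 -m pendant '[[0,0,0,0,0.02,0,-1],[0,0,0,0,0,0,-1]]' >/dev/null; python3 -c "$L"
python3 -m pendant '[[0,0,0,0,0.02,0,-1],[0,0,0,0,0,0,-1]]' >/dev/null; python3 -c "$L"
```

```text
t 8.825 tcp y -0.0546 F along y 0.36 lever [(np.float64(-0.044), np.float64(-0.028)), (np.float64(-0.044), np.float64(-0.028)), (np.float64(-0.0435), np.float64(-0.0285))]
t 9.125 tcp y -0.0532 F along y -0.57 lever [(np.float64(-0.0425), np.float64(-0.0265)), (np.float64(-0.0425), np.float64(-0.0265)), (np.float64(-0.042), np.float64(-0.0265))]
t 9.425 tcp y -0.0523 F along y 0.49 lever [(np.float64(-0.0415), np.float64(-0.0255)), (np.float64(-0.0415), np.float64(-0.0255)), (np.float64(-0.0415), np.float64(-0.026))]
t 9.725 tcp y -0.0513 F along y -0.31 lever [(np.float64(-0.0405), np.float64(-0.0245)), (np.float64(-0.0405), np.float64(-0.0245)), (np.float64(-0.04), np.float64(-0.025))]
```

```bash
L='from h import *;look()'; python3 -m pendant '[[0,0,0,0,0.02,0,-1],[0,0,0,0,0,0,-1]]' >/dev/null; python3 -c "$L"
python3 -m pendant '[[0,0,0,0,0.02,0,-1],[0,0,0,0,0,0,-1]]' >/dev/null; python3 -c "$L"
python3 -m pendant '[[0,0,0,0,0.01,0,-1],[0,0,0,0,0,0,-1]]' >/dev/null; python3 -c "$L"
```

```text
t 10.025 tcp y -0.0503 F along y -1.13 lever [(np.float64(-0.0395), np.float64(-0.023)), (np.float64(-0.039), np.float64(-0.023)), (np.float64(-0.039), np.float64(-0.0235))]
t 10.325 tcp y -0.0493 F along y -0.7 lever [(np.float64(-0.035), np.float64(-0.0175)), (np.float64(-0.035), np.float64(-0.018)), (np.float64(-0.0345), np.float64(-0.018))]
t 10.625 tcp y -0.0489 F along y -0.28 lever [(np.float64(-0.0345), np.float64(-0.0175)), (np.float64(-0.0345), np.float64(-0.0175)), (np.float64(-0.034), np.float64(-0.018))]
```

The lever edge is at −0.0177, exactly +18 mm, so it is at stop 2. Repeat for stop 3; I expect the jump near tcp y −0.031.

```bash
L='from h import *;look()'; python3 -m pendant '[[0,0,0,0,0.04,0,-1],[0,0,0,0,0.04,0,-1],[0,0,0,0,0.03,0,-1],[0,0,0,0,0.03,0,-1],[0,0,0,0,0.03,0,-1],[0,0,0,0,0.03,0,-1],[0,0,0,0,0.03,0,-1],[0,0,0,0,0.03,0,-1],[0,0,0,0,0.03,0,-1],[0,0,0,0,0,0,-1]]' >/dev/null; python3 -c "$L"
python3 -m pendant '[[0,0,0,0,0.02,0,-1],[0,0,0,0,0,0,-1]]' >/dev/null; python3 -c "$L"
```

```text
t 11.925 tcp y -0.0341 F along y -0.31 lever [(np.float64(-0.023), np.float64(-0.007)), (np.float64(-0.023), np.float64(-0.007)), (np.float64(-0.023), np.float64(-0.0075))]
t 12.225 tcp y -0.0333 F along y -0.24 lever [(np.float64(-0.0225), np.float64(-0.006)), (np.float64(-0.0225), np.float64(-0.0065)), (np.float64(-0.022), np.float64(-0.0065))]
```

```bash
L='from h import *;look()'; python3 -m pendant '[[0,0,0,0,0.02,0,-1],[0,0,0,0,0,0,-1]]' >/dev/null; python3 -c "$L"
python3 -m pendant '[[0,0,0,0,0.02,0,-1],[0,0,0,0,0,0,-1]]' >/dev/null; python3 -c "$L"
```

```text
t 12.525 tcp y -0.0324 F along y -0.17 lever [(np.float64(-0.0215), np.float64(-0.005)), (np.float64(-0.021), np.float64(-0.0055)), (np.float64(-0.021), np.float64(-0.0055))]
t 12.825 tcp y -0.0313 F along y -0.76 lever [(np.float64(-0.0175), np.float64(0.0)), (np.float64(-0.017), np.float64(-0.0005)), (np.float64(-0.017), np.float64(-0.0005))]
```

The edge is at about 0.000, so the lever is at stop 3. I retreat, rise, and go over the button for a look.

```bash
python3 -m pendant '[[0,0,0,0,-0.2,0,-1],[0,0,0,0,-0.2,0,-1],[0,0,0,0,0,-0.7,-1],[0,0,0,0,0,-0.7,-1],[0,0,0,0,0,-0.6,-1],[0,0,0,-0.12,0.63,0,-1],[0,0,0,-0.12,0.63,0,-1],[0,0,0,-0.12,0.63,0,-1],[0,0,0,-0.12,0.63,0,-1],[0,0,0,-0.12,0.63,0,-1],[0,0,0,0,0,0,-1],[0,0,0,0,0,0,-1]]'; python3 - <<'E'
from h import *
s=status.read_state();P=viewer.camera_params("wrist");g=viewer.grab_frame("wrist");cv2.imwrite("pics/w4.png",g)
import pickle;pickle.dump(P,open("w4.pkl","wb"))
print(s["ee_pos"],s["tcp_rot"],proj("wrist",[.5565,.0347,.068]),proj("wrist",s["ee_pos"]-[0,0,.022]))
E
```

```text
time: 14.32
ee_pos: [0.556, 0.0341, 0.2012]
tcp_rot: [-0.0, 0.071, 0.997, -0.0]
force: [0.6, 0.3, -1.1]
finger_gap: -0.001
[0.55599921 0.034104   0.20120373] [-1.15085787e-04  7.12424009e-02  9.97459016e-01 -1.33368213e-04] [321.89769256 195.83414596] [321.25914793 257.54284893]
```

View pics/w4.png

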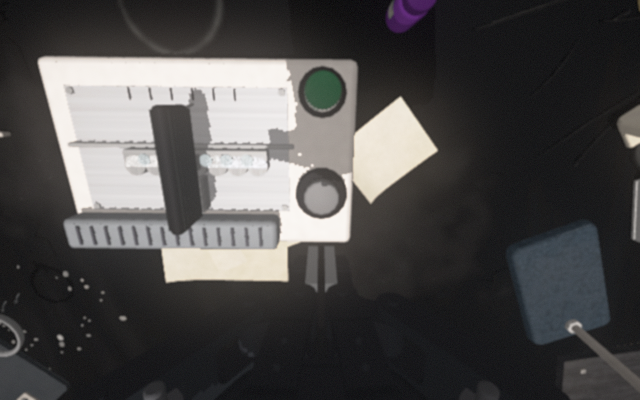

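The button cap is at (321,192) and the vial is still in its well at (323,90). The fingers are just below at (321,262).

```bash
python3 - <<'E'
from h import *;import pickle
P=pickle.load(open("w4.pkl","rb"));g=cv2.imread("pics/w4.png")
h=cv2.cvtColor(g,6)[165:222,290:352];m=((h>90)&(h<200)).astype(np.uint8);h2=cv2.medianBlur(cv2.cvtColor(g,6),3)
c=cv2.HoughCircles(h2[150:235,270:365],cv2.HOUGH_GRADIENT,1,50,param1=100,param2=15,minRadius=14,maxRadius=30);print(c)
for u,v in[(321,192)]+[(270+c[0,0,0],150+c[0,0,1])]:
  for z in(.062,.068):print(u,v,ray("wrist",u,v,z,P).round(4))
cv2.imwrite("pics/c4.png",cv2.resize(g[50:250,60:360],(800,533),interpolation=cv2.INTER_CUBIC))
E
```

```text
[[[49.5 42.5 25.4]]]
321 192 [0.5547 0.0343 0.062 ]
321 192 [0.5529 0.0346 0.068 ]
319.5 192.5 [0.5549 0.0329 0.062 ]
319.5 192.5 [0.5531 0.0332 0.068 ]
```

View pics/c4.png

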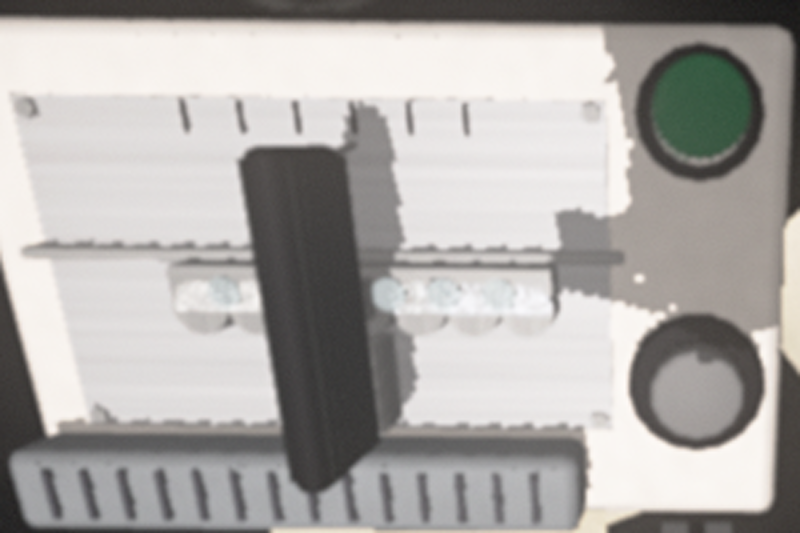

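The pointer tip (350,145) is on the fourth tick (353,115), which is stop 3. The cap centre (697,392) maps to world (0.556, 0.0345), right under the tool, so I press.

```bash
python3 -m pendant '[[0,0,0,0,0,0.7,-1],[0,0,0,0,0,0.7,-1],[0,0,0,0,0,0.6,-1],[0,0,0,0,0,0.1,-1],[0,0,0,0,0,0,-1],[0,0,0,0,0,0,-1]]'|grep -E "pos|force"
for i in 1; do python3 -m pendant '[[0,0,0,0,0,0.04,-1],[0,0,0,0,0,0,-1]]'; python3 -m pendant '[[0,0,0,0,0,0.04,-1],[0,0,0,0,0,0,-1]]';python3 -m pendant '[[0,0,0,0,0,0.04,-1],[0,0,0,0,0,0,-1]]';done | grep -E "pos|force"
```

```text
ee_pos: [0.5569, 0.0347, 0.0977]
force: [-0.2, -0.0, -0.8]
ee_pos: [0.5562, 0.0349, 0.0946]
force: [-0.5, 0.3, -0.1]
ee_pos: [0.5563, 0.0349, 0.0924]
force: [1.1, 0.4, 2.8]
ee_pos: [0.5563, 0.0349, 0.0903]
force: [2.0, -0.8, 4.2]
```

```bash
for i in 1; do python3 -m pendant '[[0,0,0,0,0,0.04,-1],[0,0,0,0,0,0,-1]]'; python3 -m pendant '[[0,0,0,0,0,0.02,-1],[0,0,0,0,0,0,-1]]';python3 -m pendant '[[0,0,0,0,0,0.02,-1],[0,0,0,0,0,0,-1]]';done | grep -E "pos|force"
```

```text
ee_pos: [0.5563, 0.0349, 0.0884]
force: [1.7, 0.0, 5.2]
ee_pos: [0.5564, 0.0349, 0.0879]
force: [-0.7, 0.2, 12.1]
ee_pos: [0.5564, 0.0349, 0.0877]
force: [-6.8, -0.4, 25.0]
```

The force rose from 5 N to 25 N about 6 mm below first contact, so the button is bottomed. I release and back away.

```bash
python3 -m pendant '[[0,0,0,0,0,0,-1],[0,0,0,0,0,-0.1,-1],[0,0,0,0,0,-0.2,-1],[0,0,0,0,0,-0.7,-1],[0,0,0,0,0,-0.7,-1],[0,0,0,0,0,-0.55,-1],[0,0,0,0,0,0,-1],[0,0,0,0,0,0,-1]]'; python3 - <<'E'
from h import *
g=viewer.grab_frame("wrist");cv2.imwrite("pics/c5.png",cv2.resize(g[50:250,60:360],(800,533),interpolation=cv2.INTER_CUBIC))
a=cv2.imread("pics/top0.png");b=viewer.grab_frame("top");d=cv2.absdiff(a,b).max(2)>50
n,l,s,c=cv2.connectedComponentsWithStats(d.astype(np.uint8));print([list(map(int,r)) for r in s[1:] if r[4]>8])
E
```

```text
time: 17.62
ee_pos: [0.5557, 0.0348, 0.1981]
tcp_rot: [-0.001, 0.071, 0.997, -0.0]
force: [-0.2, 0.2, 0.0]
finger_gap: 0.006
[[324, 107, 11, 1, 11], [277, 112, 74, 185, 10663], [356, 182, 10, 32, 176], [275, 226, 1, 12, 12], [309, 292, 25, 5, 100], [266, 298, 102, 91, 2766], [193, 300, 73, 64, 3463], [48, 303, 41, 14, 397], [138, 304, 6, 4, 10], [121, 306, 11, 5, 28], [146, 311, 4, 9, 16], [312, 313, 48, 23, 298], [64, 315, 9, 3, 9], [287, 315, 34, 38, 300], [78, 319, 9, 3, 14], [90, 318, 8, 2, 14], [162, 321, 8, 3, 12], [83, 323, 221, 77, 8985], [30, 354, 43, 23, 125], [291, 368, 5, 5, 14], [298, 368, 4, 3, 9], [77, 378, 7, 2, 10]]
```

View pics/c5.png

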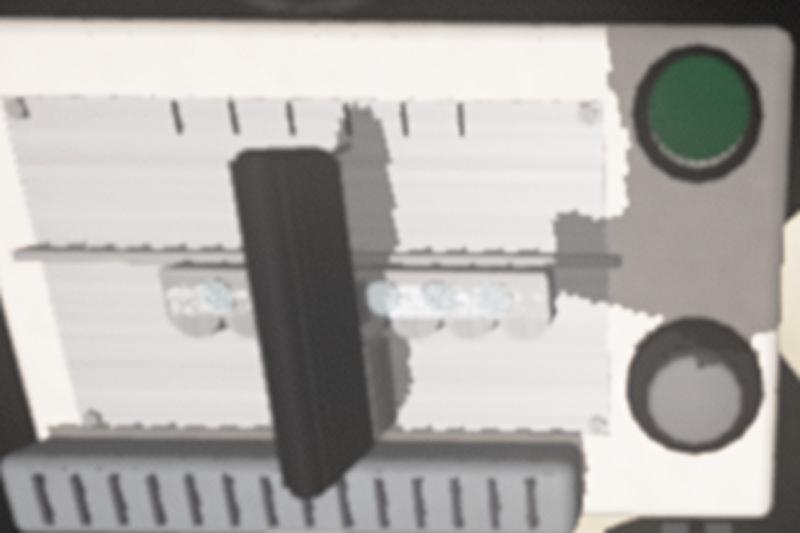

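The pointer (345,145) is still on the fourth tick (347,115), the button cap (695,395) is back up, and the vial (700,105) is in its well. The top-view changes are the arm and the lever's old spot. The tool is clear, so I hand in.

```bash
python3 -c "
from station import order;print(order.hand_in())"
```

```text
the job is handed in; nothing more can be done
None
```

The lever is on its third click stop, and the start button was pressed fully down and has come back up. I handed the job in at about 17.7 s of robot time.

- **Lever:** it started at home, so I pushed it three clicks with the closed fingers on its home-side face. The camera measured each click as an 18 mm step. After the button press, the pointer was still on the fourth tick, which is stop 3. I saw no sign of it running past, though I only looked between steps of about 1 mm near each jump.
- **Button:** the force stayed around 5 N, then rose sharply to 25 N about 6 mm below first contact. I took that as bottomed. After the release the cap looked the same as before.
- **Rest of the bench:** the vial is in its well. Comparing top views from before and after, I saw changes only at the arm and at the lever's old place. The arm hides part of that view. The tool was clear of everything, with about 0 N on it.
- **What disagreed:** each jump came about 12–13 mm after contact, not at the nominal 9 mm crest, but the lever landed on the stop each time. First contact with the button came about 3 mm higher than I had computed. The sideways push force was mostly lost in sensor noise, so I judged the clicks by camera.

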